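Close the wick-spool box

TASK

In the candle studio the blue wick-spool box stands open. Take the wooden cover with the yellow grip, tilt its metal tongue down and in under the box's yellow lip, then rotate it down so that it lies flat in the box's pocket, and let go. Leave the red-gripped cover where it is.

Things in the scene. Friction and masses are not known exactly. Their poses are not given: they have to be found in the camera images.
- cover: Right cover, loose, 160 g: wooden board 96 (x) by 80 (y) by 14 mm, lying flat. An aluminium tongue, 6 mm thick, 80 wide, level with the underside, sticks out 34 mm at its -x edge (tip x = -82, rear edge x = +48, 130 mm overall). Yellow upright grip 36 (x) by 18 (y) mm on its middle, from 14 to 64 mm above the underside. Origin: centre of the board's underside, below the grip; z up.
- wick_box: Blue box, fixed, 158 (x) by 112 (y) by 74 mm. Origin: centre of underside, z up. Pocket: x -71 to +71, y -48 to +48 mm, ledges at z = 50 (40 mm deep at -x end, 20 at +x end and sides) round an open well holding a spool. Walls 8 mm thick, tops at z = 66. Lip at the -x end. Cover seated: x axes parallel, its origin at x = 11 to 23, z = 50 mm in the box's frame.
- box_lip (a point): Middle of the lower edge of the yellow lip, at x = -45, z = 68 mm in the box's frame. The lip, 6 mm thick, overhangs the pocket's -x end (towards the robot) by 26 mm, 18 mm above the ledge. The clear mouth is 116 mm long, so the 130 mm cover cannot go in level: tongue first, tilted down some 15 to 20 degrees.
- red_cover: A cover of another box, loose, to be left alone: a wooden board 96 (x) by 110 (y) by 14 mm with no tongue, and a red upright grip of the same size as the yellow one. Origin: centre of its underside.
Mind the look-alikes: they are no part of the job. What is shaped like the cover but orange is not meant.

How it is judged:
By the outcome, as a careful person would: the job done as asked, in the order asked, and still so for the second after the job is handed in, with the robot touching nothing.
It also fails if it takes over 40 s, if anything falls off the work surface, if the arm or the gripper's body presses on something with over 40 N, if the wrist force passes 120 N, or if a joint passes its speed limit or range.

ROBOT

A 6-joint arm with a two-finger parallel gripper is mounted at the origin on the work surface. World frame = base frame: x ahead of the robot, y to its left, z up, the work surface at z = 0. Lengths are in mm, angles in degrees, forces in N, time in s.
With the tool pointing down it reaches from about 350 to 850 mm from the base axis. Payload 8.1 kg.
Tool frame: the origin (TCP) lies between the finger pads; the fingertips stand 17 mm ahead of it and the grasp point (between the pads) lies 2 mm behind it; z points along the fingers, y is the line along which they close (so a half turn about z gives the same grasp; the last joint's range is limited). The gripper opens to 85 mm and grips with 20 to 120 N. Pads are 22 mm wide; open, the fingers measure 114 mm over their backs; the gripper's body (76 mm by 85 mm) begins 54 mm behind the grasp point. The pads swing forward as they close: fully open they stand 13 mm farther back than shut.
Start: joints at [-74.851, 7.471, 85.268, -0, 87.261, -4.893], TCP at [205.646, -563.662, 248.292] pointing down, gripper open.
Joint ranges: [-169.43, 169.43], [-51.17, 129.36], [1.28, 143.12], [-76.62, 256.62], [0, 156.53], [-152.29, 152.29]. Speed limits (degrees/s): [136.94, 136.94, 159.86, 180, 180, 180].

INTERFACE

Orientations are given as [roll, pitch, yaw] about the fixed x, y, z axes, in that order (R = Rz(yaw) Ry(pitch) Rx(roll)).
In Python, from bench import sense, snapshot, hand_in, trace, place_of gives the robot as it stands.
- The arm moves only by the shell command python3 -m handwheel 'ROWS' [FORCE]. ROWS is JSON, a list of rows, each a list of 7 numbers: the opening, from -1 (shut) to 1 (fully open), then the shift along the tool's x, y, z in cm, then the turn, a rotation vector about the tool's x, y, z in rad. A call has 1 to 12 rows; each row shifts and turns the commanded pose from where the row before left it, along the tool's axes as they then stand; what a row does not reach is not made up. A row lasts 1/12 s, in which the tool goes at most 41.7 mm and 7.16 degrees, less where a joint would pass 70% of its speed; a pose out of reach is approached as far as the arm can. A call with a gripper value outside its range is refused whole. The fingers move at their own pace and stop on an object; FORCE is the grip in N (left out, the last holds). Time passes only in rows, so rows that do not move let the fingers close. It gives the time, the measured TCP pose, the force, the opening and the grip force at its end, in the units of the state.
- sense(): the state, without advancing time (a new reading comes with each control period).
- snapshot(name): name is "scene" or "top"; returns a dict with "image" (480x640x3 uint8, red, green, blue), "intrinsics" (3x3 intrinsics, pixels), "k1" (the pictures are not rectified: a ray, as slopes to the right and down, at radius r is drawn at 1 + k1 r^2 times it, then the intrinsics apply), "R" (3x3) and "t" (3): a world point X has camera coordinates R X + t. Camera axes: x right, y down, z forward; pixel columns grow to the right and rows downward; lengths in mm; the calibration is good to about 2 mm. A picture is of the moment at which its call begins. There is no depth.
- hand_in(): hands the job in; it is judged then, once.
Trained networks look in a picture, given as the dict that the camera call returned (one of the last four; its "shot" number tells which), for a name from the list of things; names that differ only in an ending like _2 or _b are one class to them, and where a whole thing is asked for, a point or a joint stands for the part that bears it (a point fixed in the world has none). Each returns a list of dicts, best first, with "conf" (0 to 1); they miss things now and then, are a little off and sometimes report something else, mostly with a low value. They report only what shows in the picture. A call takes as long as a camera call. They do not tell look-alikes from the thing itself.
- trace(picture, query): "pixels" (480x640 bool, what is visible of it).
- place_of(picture, query): "location" ([x, y, z] in mm, in world coordinates, good to about 4 mm: a listed point, or the origin of a listed thing).
The state is a dict: "time": time; "joint_pos": joint angles; "qd": joint speeds; "joint_efforts": joint torques, N m; "tool_pos": TCP position; "tcp_rot": TCP orientation; "ft_force": force on the tool from outside, world axes, zero at the start; "wrist_torque": the same for the moment, N m; "finger_gap": finger opening in mm; "grip_force": force on a finger pad.
Only numpy, scipy, OpenCV 4.12 (cv2) and the standard library are available. Lean on these libraries where they do the work, as an engineer would, in place of code of your own. Each camera call takes 0.05 s, during which the arm holds its last target. There are 200 camera calls.

## Working session

There is one attempt and no reset: what is moved stays moved. The work goes in short steps, Python scripts to look and compute and a shell command to move; the robot and the scene stay as the last step left them, time stands still between calls to the robot, and variables do not carry over. Pictures are saved under pics/ and viewed, at most 10 in all, crops included, and the job is handed in when it is done.

```bash
ls; mkdir -p pics
cat > h.py <<'E'
import numpy as np, cv2
from bench import sense, snapshot, hand_in, trace, place_of
def save(s,n): cv2.imwrite('pics/'+n,s['image'][:,:,::-1])
def proj(s,X):
    c=np.atleast_2d(X)@np.array(s['R']).T+np.array(s['t']); p=c[:,:2]/c[:,2:]
    p=p*(1+s['k1']*(p**2).sum(1,keepdims=True)); K=np.array(s['intrinsics'])
    return p@K[:2,:2].T+K[:2,2]
def unproj(s,uv,z):
    K=np.array(s['intrinsics']); uv=np.atleast_2d(uv).astype(float)
    d=(uv-K[:2,2])/[K[0,0],K[1,1]]; p=d.copy()
    for _ in range(20): p=d/(1+s['k1']*(p**2).sum(1,keepdims=True))
    R=np.array(s['R']); r=np.c_[p,np.ones(len(p))]@R; c=-R.T@np.array(s['t'])
    return c+r*((z-c[2])/r[:,2])[:,None]
E
python3 - <<'E'
from h import *
for n in ['scene','top']:
    s=snapshot(n); save(s,n+'1.png')
    R=np.array(s['R']);print(n,'cam',-R.T@np.array(s['t']))
    for q in ['cover','wick_box','box_lip','red_cover']:
        for r in place_of(s,q)[:3]: print(q,r['conf'],np.round(r['location'],1),proj(s,r['location']).round())
print(sense())
E
```

```text
pics
scene cam [ 815.2638917  -484.03090518  553.16571727]
cover 0.83 [ 4.909e+02 -1.661e+02  4.000e-01] [[237. 319.]]
cover 0.81 [384.5 -48.7   2.5] [[231. 249.]]
wick_box 0.57 [546.7 110.5  -3.7] [[353. 235.]]
box_lip 0.82 [496.4 103.3  65.3] [[329. 199.]]
red_cover 0.85 [ 658.1 -230.8    1.5] [[306. 404.]]
top cam [366.88564929  -8.30999138 958.93462561]
cover 0.94 [376.5 -44.4  -1.6] [[354. 305.]]
cover 0.77 [ 4.938e+02 -1.702e+02 -3.000e-01] [[419. 246.]]
wick_box 0.77 [ 5.446e+02  1.102e+02 -3.000e-01] [[277. 218.]]
box_lip 0.91 [494.9 106.1  67. ] [[274. 238.]]
{'time': 0.5, 'joint_pos': array([-7.48520948e+01,  7.47233274e+00,  8.52689624e+01, -9.34712605e-04,
        8.72620905e+01, -4.89359782e+00]), 'qd': array([-0.06562938, -0.1490504 , -0.01921774,  0.02280416,  0.02298623,
       -0.0086413 ]), 'joint_efforts': array([-1.78436121e-04, -5.68712246e+01, -5.00361121e+01, -2.34629224e-04,
        2.84939219e-03,  1.76746067e-05]), 'tool_pos': array([ 205.6278141 , -563.65200774,  248.26889582]), 'tcp_rot': array([-1.79996547e+02,  6.41425728e-04,  2.00415477e+01]), 'ft_force': array([0.21241065, 0.10786525, 0.10283757]), 'wrist_torque': array([-0.00449427,  0.02852904,  0.05134672]), 'grip_force': 0.0, 'finger_gap': 85.48594392621999}
```

View pics/scene1.png

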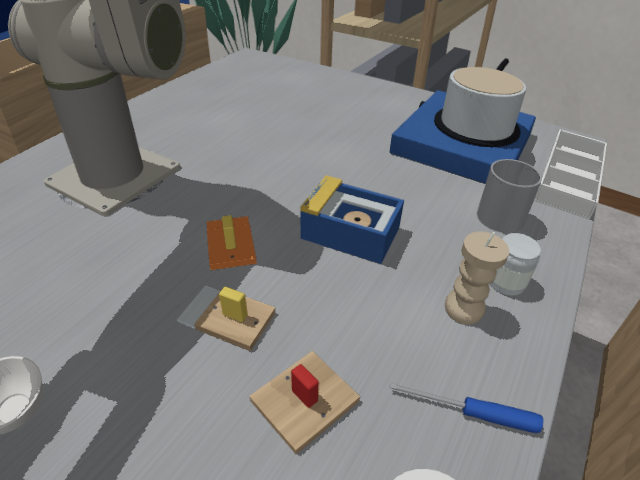

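View pics/top1.png

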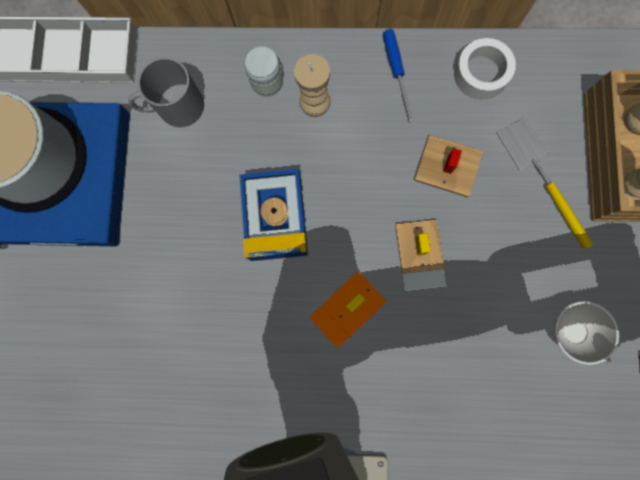

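The scene picture shows the wooden, yellow-gripped cover at about (237,315), or (421,248) in the top view, with its tongue towards the robot. The box is at (353,220) scene and (274,213) top, with the lip on the robot side.

Candidates for the cover:
- Wooden with yellow grip: scene (237,315), top (421,248). **Chosen**, as it has a wooden board, yellow grip and metal tongue.
- Orange look-alike: scene (231,245), top (350,308).
- Red-gripped cover: scene (306,400), top (449,165).

Next I'll fit both poses by silhouette and check a close crop.

```bash
cat > fit.py <<'E'
from h import *
from scipy.optimize import minimize
def box(x0,x1,y0,y1,z0,z1): return np.array([[x,y,z] for x in(x0,x1) for y in(y0,y1) for z in(z0,z1)],float)
COVER=[box(-48,48,-40,40,0,14),box(-82,-48,-40,40,0,6),box(-18,18,-9,9,14,64)]
BOX=[box(-79,79,-56,56,0,66),box(-79,-45,-56,56,66,74)]
def tf(P,p): 
    a=np.deg2rad(p[2]);c,s_=np.cos(a),np.sin(a)
    return P@np.array([[c,-s_,0],[s_,c,0],[0,0,1]]).T+[p[0],p[1],0]
def rend(s,parts,p,k=4):
    m=np.zeros((480*k,640*k),np.uint8)
    for P in parts:
        h=cv2.convexHull((proj(s,tf(P,p))*k).round().astype(np.int32)); cv2.fillConvexPoly(m,h,1)
    return cv2.resize(m.astype(np.float32),(640,480),interpolation=cv2.INTER_AREA)
def fit(views,parts,p0):
    def cost(p): return sum(np.abs(rend(s,parts,p)-m).sum()/m.sum() for s,m in views)
    best=min((minimize(cost,[p0[0],p0[1],p0[2]+d],method='Nelder-Mead',options=dict(initial_simplex=np.array([[0,0,d],[8,0,d],[0,8,d],[0,0,d+8]])+p0,xatol=.05,fatol=1e-4)) for d in(-10,0,10)),key=lambda r:r.fun)
    return best.x,best.fun
def mask(s,q,near):
    u=proj(s,near)[0]; best=None
    for r in trace(s,q):
        m=np.array(r['pixels']); yx=np.argwhere(m)
        if len(yx)==0: continue
        d=np.hypot(*(yx.mean(0)[::-1]-u))
        if best is None or d<best[0]: best=(d,m)
    return best[1].astype(np.float32)
E
python3 - <<'E'
from fit import *
S=[snapshot(n) for n in('scene','top')]
for q,parts,c,y in(('cover',COVER,[492,-168,20],10),('wick_box',BOX,[545,110,35],-5)):
    V=[(s,mask(s,q,c)) for s in S]; p0=np.array([c[0],c[1],y],float)
    print(q,[int(m.sum()) for _,m in V])
    r=fit(V,parts,p0);print('both',r)
    for v in V: print(fit([v],parts,p0))
    for (s,m) in V:
        for P in parts:
            h=cv2.convexHull(proj(s,tf(P,r[0])).round().astype(np.int32)); cv2.polylines(s['image'],[h],True,(0,255,0),1)
a=cv2.resize(S[0]['image'][160:370,160:430],None,fx=1.45,fy=2.2*.66,interpolation=cv2.INTER_NEAREST)
b=cv2.resize(S[1]['image'][150:310,220:470],None,fx=1.55,fy=1.55,interpolation=cv2.INTER_NEAREST)
h=max(a.shape[0],b.shape[0]);pad=lambda x:np.pad(x,((0,h-x.shape[0]),(0,0),(0,0)))
cv2.imwrite('pics/fit.png',np.hstack([pad(a),pad(b)])[:,:,::-1])
E
```

```text
cover [3750, 2901]
both (array([ 492.29110801, -169.36828285,    7.73678735]), np.float64(0.07439953088760376))
(array([ 492.57928306, -169.74616395,    7.5957392 ]), np.float64(0.046300001442432404))
(array([ 492.20513557, -169.11056856,    7.65649918]), np.float64(0.022815408185124397))
wick_box [6295, 5422]
both (array([541.80451784, 111.01186319,   6.94449351]), np.float64(0.04166904091835022))
(array([542.73291043, 109.75051006,   6.63258205]), np.float64(0.021455520763993263))
(array([542.22616316, 111.33110793,   6.93064107]), np.float64(0.015042880550026894))
```

View pics/fit.png

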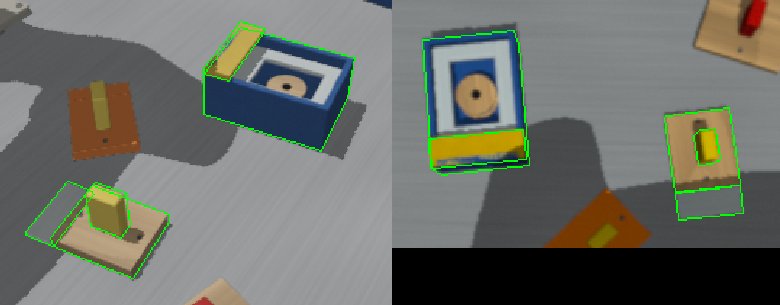

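The crop confirms it: both outlines sit on the wooden cover with yellow grip and tongue, and on the blue box. Cover is at about (492, -169), yaw 7.7; box at about (542, 111), yaw 6.9. Turning and moving over the cover.

```bash
cat > go.py <<'E'
# work out shift (cm, tool axes) and turn (rad) to a target pose; usage: go.py cover wt up | box ox oz tilt [wt du]
import sys; from h import *
from scipy.spatial.transform import Rotation as Ro
CP=(492.3,-169.4,7.7); BP=(542.2,111.0,6.9)
s=sense(); R0=Ro.from_euler('xyz',s['tcp_rot'],degrees=True)
a=[float(v) for v in sys.argv[2:]]
if sys.argv[1]=='cover': T=np.array([CP[0],CP[1],a[0]]); yaw,th=CP[2],0
else:
    ox,oz,th=a[:3]; wt,du=(a[3:]+[44,0][len(a)-3:])[:2]; t=np.deg2rad(th); yaw=BP[2]
    q=[ox+du*np.cos(t)-wt*np.sin(t),0,oz+du*np.sin(t)+wt*np.cos(t)]
    T=Ro.from_euler('z',yaw,degrees=True).apply(q)+[BP[0],BP[1],0]
R1=Ro.from_euler('z',yaw,degrees=True)*Ro.from_euler('y',-th,degrees=True)*Ro.from_euler('x',180,degrees=True)
print('t',s['time'],'tcp',s['tool_pos'].round(1),s['tcp_rot'].round(2),'F',s['ft_force'].round(1),'gap',round(s['finger_gap'],1),'grip',s['grip_force'])
print('shift cm in current tool axes',(R0.inv().apply(T-s['tool_pos'])/10).round(2),'in target axes',(R1.inv().apply(T-s['tool_pos'])/10).round(2),'turn',(R0.inv()*R1).as_rotvec().round(4))
E
python3 -m handwheel '[[1,0,0,0,0,0,0.107],[1,0,0,0,0,0,0.107],[1,2.8,-2.9,0,0,0,0],[1,2.8,-2.9,0,0,0,0],[1,2.8,-2.9,0,0,0,0],[1,2.8,-2.9,0,0,0,0],[1,2.8,-2.9,0,0,0,0],[1,2.8,-2.9,0,0,0,0],[1,2.8,-2.9,0,0,0,0],[1,2.8,-2.9,0,0,0,0],[1,2.8,-2.9,0,0,0,0],[1,2.8,-2.9,0,0,0,0]]'; python3 go.py cover 120
```

```text
time: 1.8
tool_pos: [444.7, -236.7, 248.6]
tcp_rot: [180.0, -0.0, 7.8]
ft_force: [0.6, -0.2, -0.5]
finger_gap: 85.8
grip_force: 0.0
t 1.8 tcp [ 444.7 -236.7  248.6] [ 1.7997e+02 -4.0000e-02  7.7700e+00] F [ 0.6 -0.2 -0.5] gap 85.8 grip 0.0
shift cm in current tool axes [ 5.62 -6.03 12.86] in target axes [ 5.62 -6.03 12.86] turn [ 0.0006 -0.0006  0.0013]
```

```bash
python3 -m handwheel '[[1,2.8,-3.0,0,0,0,0],[1,2.8,-3.0,0,0,0,0],[1,0,0,3.2,0,0,0],[1,0,0,3.2,0,0,0],[1,0,0,3.2,0,0,0],[1,0,0,3.2,0,0,0],[1,0,0,0,0,0,0],[1,0,0,0,0,0,0]]'; python3 go.py cover 44
```

```text
time: 2.47
tool_pos: [489.7, -170.6, 118.9]
tcp_rot: [-179.9, 0.2, 7.8]
ft_force: [0.9, -0.7, 1.1]
finger_gap: 85.6
grip_force: 0.0
t 2.4667 tcp [ 489.7 -170.6  118.9] [-179.86    0.22    7.78] F [ 0.9 -0.7  1.1] gap 85.6 grip 0.0
shift cm in current tool axes [ 0.31 -0.07  7.49] in target axes [ 0.28 -0.09  7.49] turn [-0.0025  0.0039  0.0015]
```

```bash
python3 -m handwheel '[[1,0.25,-0.1,1.5,0,0,0],[1,0,0,2.0,0,0,0],[1,0,0,2.0,0,0,0],[1,0,0,1.5,0,0,0],[1,0,0,0.45,0,0,0],[1,0,0,0,0,0,0],[1,0,0,0,0,0,0]]'; python3 go.py cover 44
python3 -m handwheel '[[-1,0,0,0,0,0,0],[-1,0,0,0,0,0,0],[-1,0,0,0,0,0,0],[-1,0,0,0,0,0,0],[-1,0,0,0,0,0,0],[-1,0,0,0,0,0,0],[-1,0,0,0,0,0,0],[-1,0,0,0,0,0,0],[-1,0,0,0,0,0,0],[-1,0,0,0,0,0,0],[-1,0,0,0,0,0,0],[-1,0,0,0,0,0,0]]' 80; python3 go.py cover 44
```

```text
time: 3.05
tool_pos: [495.0, -170.8, 48.1]
tcp_rot: [179.9, -0.1, 7.8]
ft_force: [0.5, -0.6, -0.8]
finger_gap: 85.8
grip_force: 0.0
t 3.05 tcp [ 495.  -170.8   48.1] [ 1.7991e+02 -1.4000e-01  7.7700e+00] F [ 0.5 -0.6 -0.8] gap 85.8 grip 0.0
shift cm in current tool axes [-0.25 -0.18  0.41] in target axes [-0.24 -0.17  0.41] turn [ 0.0015 -0.0024  0.0012]
time: 4.05
tool_pos: [493.8, -170.2, 46.2]
tcp_rot: [180.0, -0.0, 7.8]
ft_force: [-0.3, 1.1, 5.1]
finger_gap: 17.1
grip_force: 78.5
t 4.05 tcp [ 493.8 -170.2   46.2] [ 1.7998e+02 -3.0000e-02  7.7800e+00] F [-0.3  1.1  5.1] gap 17.1 grip 78.53341341018677
shift cm in current tool axes [-0.14 -0.1   0.22] in target axes [-0.14 -0.1   0.22] turn [ 0.0004 -0.0006  0.0014]
```

Gripped (17 mm gap, 78 N). Lifting.

```bash
python3 -m handwheel '[[-1,0,0,-0.5,0,0,0],[-1,0,0,-1.5,0,0,0],[-1,0,0,-2.5,0,0,0],[-1,0,0,-3,0,0,0],[-1,0,0,-3,0,0,0],[-1,0,0,-2,0,0,0],[-1,0,0,-1,0,0,0],[-1,0,0,0,0,0,0]]'; python3 go.py box 42 160 17 46 1
```

```text
time: 4.72
tool_pos: [494.7, -170.6, 183.3]
tcp_rot: [179.9, -0.2, 7.8]
ft_force: [0.1, 0.1, -0.2]
finger_gap: 17.1
grip_force: 78.0
t 4.7167 tcp [ 494.7 -170.6  183.3] [179.87  -0.2    7.78] F [ 0.1  0.1 -0.2] gap 17.1 grip 77.9647958278656
shift cm in current tool axes [ 11.47 -27.21  -2.11] in target axes [ 11.18 -27.39   1.23] turn [-1.000e-04  2.932e-01  1.560e-02]
```

```bash
python3 -m handwheel '[[-1,0.6,-1.4,-0.2,0,0,0.008],[-1,1.15,-2.7,-0.2,0,0,0.008],[-1,1.15,-2.7,-0.2,0,0,0],[-1,1.15,-2.7,-0.2,0,0,0],[-1,1.15,-2.7,-0.2,0,0,0],[-1,1.15,-2.7,-0.2,0,0,0],[-1,1.15,-2.7,-0.2,0,0,0],[-1,1.15,-2.7,-0.2,0,0,0],[-1,1.15,-2.7,-0.2,0,0,0],[-1,1.15,-2.7,-0.2,0,0,0],[-1,0.55,-1.4,-0.1,0,0,0],[-1,0,0,0,0,0,0]]'
python3 -m handwheel '[[-1,0,0,0,0,0.06,0],[-1,0,0,0,0,0.06,0],[-1,0,0,0,0,0.06,0],[-1,0,0,0,0,0.06,0],[-1,0,0,0,0,0.053,0],[-1,0,0,0,0,0,0],[-1,0,0,0,0,0,0]]'; python3 go.py box 45 120 17 46 1
python3 - <<'E'
from h import *
a=snapshot('scene');b=snapshot('top')
cv2.imwrite('pics/c.png',np.hstack([cv2.resize(a['image'][90:290,250:450],(400,400)),cv2.resize(b['image'][130:330,180:380],(400,400))])[:,:,::-1])
E
```

```text
time: 5.72
tool_pos: [574.2, 115.8, 199.5]
tcp_rot: [-179.9, 0.2, 7.0]
ft_force: [-0.1, -0.0, -1.0]
finger_gap: 17.2
grip_force: 78.1
time: 6.3
tool_pos: [573.4, 111.9, 200.2]
tcp_rot: [180.0, -16.6, 6.8]
ft_force: [0.6, 0.5, -0.8]
finger_gap: 17.4
grip_force: 78.2
t 6.3 tcp [573.4 111.9 200.2] [179.98 -16.58   6.83] F [ 0.6  0.5 -0.8] gap 17.4 grip 78.18764448165894
shift cm in current tool axes [-0.89 -0.29  3.48] in target axes [-0.91 -0.28  3.48] turn [ 0.0008  0.0073 -0.0011]
```

View pics/c.png

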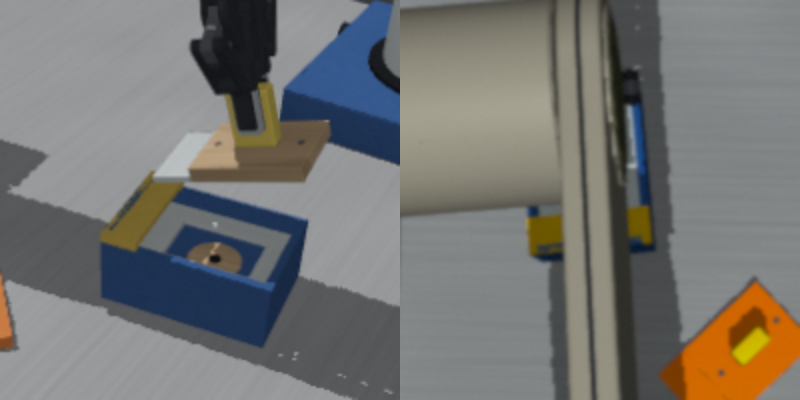

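The scene crop shows the cover held level sideways above the open box, tongue towards the lip side (tip at about crop (170,178)). The top view is blocked by the arm. I'll check the held pose against the scene trace.

```bash
cat > held.py <<'E'
from fit import *
from scipy.spatial.transform import Rotation as Ro
s=snapshot('scene'); st=sense(); R0=Ro.from_euler('xyz',st['tcp_rot'],degrees=True)*Ro.from_euler('x',180,degrees=True)
T=st['tool_pos']
def w(P,p):  # p: du,dv,wt,extra tilt(front down),yaw extra
    R=R0*Ro.from_euler('zy',[p[4],-p[3]],degrees=True)
    return T+R0.apply([0,0,0])+ (R.apply(P-[p[0],p[1],p[2]]))
def rend2(p,k=4):
    m=np.zeros((480*k,640*k),np.uint8)
    for P in COVER[:2]: cv2.fillConvexPoly(m,cv2.convexHull((proj(s,w(P,p))*k).round().astype(np.int32)),1)
    return cv2.resize(m.astype(np.float32),(640,480),interpolation=cv2.INTER_AREA)
p0=np.array([1,0,46,0,0.])
m=mask(s,'cover',w(np.zeros((1,3)),p0)[0])
g=np.zeros((480,640),np.uint8); G=COVER[2].copy(); G[:,2]=np.where(G[:,2]>40,110,14); G[:,:2]*=1.2
cv2.fillConvexPoly(g,cv2.convexHull(proj(s,w(G,p0)).round().astype(np.int32)),1); g=g>0
c=lambda p: np.abs(rend2(p)-m)[~g].sum()/m.sum()+1e-4*(p[4]**2)+2e-4*p[1]**2
S=np.vstack([p0]+[p0+d for d in np.diag([5,4,5,5,3])])
r=minimize(c,p0,method='Nelder-Mead',options=dict(initial_simplex=S,maxiter=600))
print('cost0',c(p0),'fit du,dv,wt,dtilt,dyaw',r.x.round(1),r.fun,'tip world',w(np.array([[-82,0,0.]]),r.x).round(1))
E
python3 held.py
```

```text
cost0 0.08105750381946564 fit du,dv,wt,dtilt,dyaw [ 3.2 -1.1 46.1  1.2 -2.1] 0.06094601568900001 tip world [[508.2 108.6 131.7]]
```

Held pose is as expected. Descending in front of the lip, in two stages.

```bash
python3 go.py box 43 95 17 46 2
```

```text
t 6.5 tcp [575.3 112.6 201.8] [179.99 -16.73   6.85] F [-0.9  0.1 -2.1] gap 16.9 grip 78.18765878677368
shift cm in current tool axes [-1.94 -0.24  5.92] in target axes [-1.97 -0.24  5.91] turn [ 0.0004  0.0047 -0.0009]
```

```bash
python3 -m handwheel '[[-1,-0.3,-0.1,1,0,0.004,0],[-1,-0.5,-0.1,1.6,0,0,0],[-1,-0.6,0,1.6,0,0,0],[-1,-0.4,0,1.2,0,0,0],[-1,-0.1,0,0.5,0,0,0],[-1,0,0,0,0,0,0],[-1,0,0,0,0,0,0]]'; for i in 1; do python3 go.py box 43 77 17 46 2;python3 held.py; python3 go.py box 43 77 17 46 2; done
```

```text
time: 7.08
tool_pos: [573.8, 114.8, 139.6]
tcp_rot: [-180.0, -17.0, 6.9]
ft_force: [0.2, -1.2, -0.7]
finger_gap: 16.9
grip_force: 78.2
t 7.0833 tcp [573.8 114.8 139.6] [-180.    -16.98    6.87] F [ 0.2 -1.2 -0.7] gap 16.9 grip 78.18862080574036
shift cm in current tool axes [-0.56 -0.    1.72] in target axes [-0.56 -0.    1.72] turn [ 0.0002  0.0003 -0.0006]
cost0 0.06425046175718307 fit du,dv,wt,dtilt,dyaw [ 3.1 -0.  47.7 -0.2 -0.4] 0.03625986825988026 tip world [[507.1 107.4  70.3]]
t 7.1833 tcp [574.5 114.8 141. ] [180.   -17.11   6.86] F [ 0.1 -0.1 -0.2] gap 16.9 grip 78.18892478942871
shift cm in current tool axes [-0.67 -0.01  1.82] in target axes [-0.67 -0.01  1.82] turn [ 0.0002 -0.002  -0.0006]
```

```bash
python3 -m handwheel '[[-1,-0.15,0,0.5,0,0,0],[-1,-0.15,0,0.5,0,0,0],[-1,-0.15,0,0.5,0,0,0],[-1,-0.08,0,0.25,0,0,0],[-1,0,0,0,0,0,0],[-1,0,0,0,0,0,0]]';  python3 held.py; python3 go.py box 15 77 17 46 2
```

```text
time: 7.68
tool_pos: [573.4, 114.7, 121.1]
tcp_rot: [-180.0, -17.0, 6.9]
ft_force: [-0.1, -0.1, -0.6]
finger_gap: 17.3
grip_force: 78.2
cost0 0.036635007709264755 fit du,dv,wt,dtilt,dyaw [ 1.1  0.5 46.2 -0.6  0.4] 0.029659312894026596 tip world [[507.6 105.7  53.6]]
t 7.7833 tcp [573.8 114.8 121.7] [180.   -17.03   6.87] F [-0.3  0.7 -1.8] gap 16.8 grip 78.1885814666748
shift cm in current tool axes [-2.72 -0.01 -0.82] in target axes [-2.72 -0.01 -0.82] turn [ 0.0002 -0.0005 -0.0006]
```

```bash
python3 -m handwheel '[[-1,-0.04,0,0.14,0,0,0],[-1,-0.38,0,-0.12,0,0,0],[-1,-0.38,0,-0.12,0,0,0],[-1,-0.38,0,-0.12,0,0,0],[-1,-0.38,0,-0.12,0,0,0],[-1,0,0,0,0,0,0]]'; python3 -m handwheel '[[-1,-0.38,0,-0.12,0,0,0],[-1,-0.38,0,-0.12,0,0,0],[-1,-0.38,0,-0.12,0,0,0],[-1,0,0,0,0,0,0],[-1,0,0,0,0,0,0]]';  python3 held.py; python3 go.py box 17 50 0 46 2
python3 - <<'E'
from h import *
a=snapshot('scene')
cv2.imwrite('pics/d.png',cv2.resize(a['image'][120:280,270:430],(580,580))[:,:,::-1])
E
```

```text
time: 8.28
tool_pos: [557.0, 112.8, 120.1]
tcp_rot: [-180.0, -17.0, 6.9]
ft_force: [-0.3, 0.2, -1.6]
finger_gap: 17.2
grip_force: 78.2
time: 8.7
tool_pos: [545.9, 111.4, 120.4]
tcp_rot: [-180.0, -17.0, 6.9]
ft_force: [0.4, -0.3, -1.2]
finger_gap: 17.1
grip_force: 78.2
cost0 0.20044592022895813 fit du,dv,wt,dtilt,dyaw [ 4.9 -1.5 47.1  7.3 -9.1] 0.11979001816027648 tip world [[486.2 119.6  42.2]]
t 8.8 tcp [546.2 111.4 120.5] [180.   -17.04   6.86] F [ 0.   0.5 -1.3] gap 16.9 grip 78.18856358528137
shift cm in current tool axes [ 0.71 -0.01  2.78] in target axes [ 1.5  -0.01  2.45] turn [ 1.000e-04 -2.974e-01 -6.000e-04]
```

View pics/d.png

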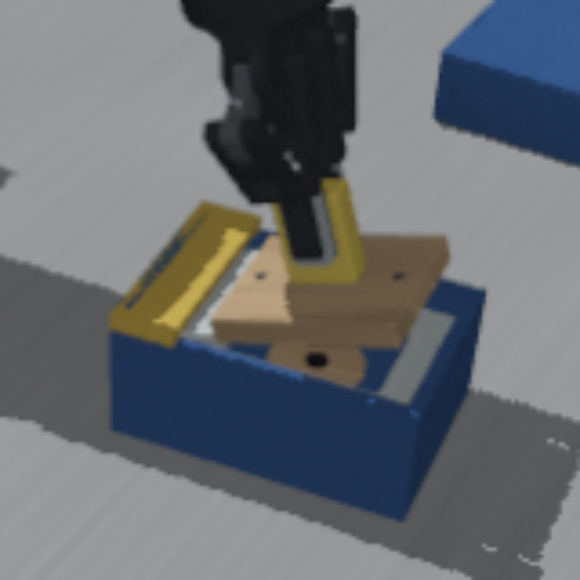

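The crop shows the tongue (crop (215,300)) under the yellow lip at (190,280), with the board tilted and clear of the far wall. Rotating down about the tip.

```bash
python3 -m handwheel '[[-1,0.23,0,0.42,0,-0.05,0],[-1,0.23,0,0.42,0,-0.05,0],[-1,0.23,0,0.42,0,-0.05,0],[-1,0,0,0,0,0,0],[-1,0,0,0,0,0,0]]'; python3 go.py box 17 51 0 46 2
```

```text
time: 9.27
tool_pos: [556.2, 112.6, 109.4]
tcp_rot: [-180.0, -8.4, 6.9]
ft_force: [0.5, -0.6, -1.7]
finger_gap: 17.1
grip_force: 78.1
t 9.2667 tcp [556.2 112.6 109.4] [-180.     -8.44    6.86] F [ 0.5 -0.6 -1.7] gap 17.1 grip 78.1115198135376
shift cm in current tool axes [ 0.3  -0.01  1.3 ] in target axes [ 0.49 -0.01  1.24] turn [ 0.     -0.1472 -0.0007]
```

```bash
python3 -m handwheel '[[-1,0.2,0,0.4,0,-0.05,0],[-1,0.18,0,0.4,0,-0.05,0],[-1,0.15,0,0.35,0,-0.047,0],[-1,0,0,0,0,0,0],[-1,0,0,0,0,0,0]]'; python3 go.py box 17 50 0 46 2
```

```text
time: 9.68
tool_pos: [562.1, 113.4, 98.6]
tcp_rot: [-180.0, -0.1, 6.9]
ft_force: [-0.4, 1.0, -1.6]
finger_gap: 16.9
grip_force: 78.1
t 9.6833 tcp [562.1 113.4  98.6] [-1.80e+02 -7.00e-02  6.87e+00] F [-0.4  1.  -1.6] gap 16.9 grip 78.12283158302307
shift cm in current tool axes [-0.1  -0.    0.26] in target axes [-0.1  -0.    0.26] turn [-0.     -0.0011 -0.0006]
```

```bash
python3 -m handwheel '[[-1,-0.05,0,0.08,0,0,0],[-1,0,0,0.08,0,0,0],[-1,0,0,0,0,0,0]]'; python3 -m handwheel '[[-1,0,0,0.06,0,0,0],[-1,0,0,0,0,0,0]]'; python3 go.py box 17 50 0 46 2
```

```text
time: 9.93
tool_pos: [561.1, 113.3, 97.4]
tcp_rot: [-180.0, -0.1, 6.9]
ft_force: [0.3, -0.3, -1.7]
finger_gap: 17.0
grip_force: 78.1
time: 10.1
tool_pos: [561.5, 113.3, 96.9]
tcp_rot: [-180.0, -0.0, 6.9]
ft_force: [0.1, 0.2, -1.2]
finger_gap: 17.2
grip_force: 78.1
t 10.1 tcp [561.5 113.3  96.9] [-1.80e+02 -4.00e-02  6.87e+00] F [ 0.1  0.2 -1.2] gap 17.2 grip 78.1222915649414
shift cm in current tool axes [-0.04 -0.    0.09] in target axes [-0.04 -0.    0.09] turn [-0.     -0.0006 -0.0005]
```

```bash
python3 -m handwheel '[[-1,0,0,0.06,0,0,0],[-1,0,0,0,0,0,0]]'; python3 -m handwheel '[[-1,0,0,0.06,0,0,0],[-1,0,0,0,0,0,0]]'
python3 - <<'E'
from h import *
a=snapshot('scene')
cv2.imwrite('pics/e.png',cv2.resize(a['image'][120:280,270:430],(580,580))[:,:,::-1])
E
```

```text
time: 10.27
tool_pos: [561.6, 113.3, 96.2]
tcp_rot: [-180.0, -0.0, 6.9]
ft_force: [0.8, 0.5, -0.4]
finger_gap: 17.0
grip_force: 78.5
time: 10.43
tool_pos: [561.6, 113.3, 96.2]
tcp_rot: [180.0, -0.0, 6.9]
ft_force: [-3.9, -0.2, 5.6]
finger_gap: 17.1
grip_force: 79.3
```

View pics/e.png

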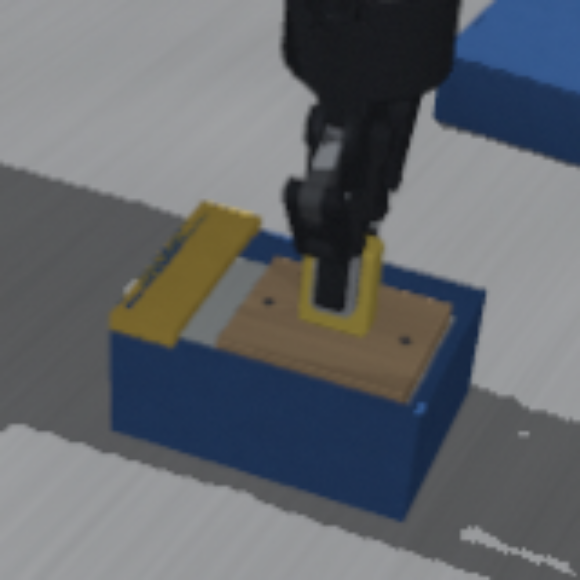

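The crop shows the board flat within the walls, tongue under the lip at (215,300), and contact at 5.6 N. Releasing, then retreating straight up.

```bash
python3 -m handwheel '[[-0.2,0,0,0,0,0,0],[0,0,0,0,0,0,0],[0.2,0,0,0,0,0,0],[0.3,0,0,0,0,0,0],[0.4,0,0,0,0,0,0],[0.4,0,0,0,0,0,0]]'; python3 -m handwheel '[[0.4,0,0,-0.5,0,0,0],[0.4,0,0,-1,0,0,0],[0.4,0,0,-2,0,0,0],[0.4,0,0,-3,0,0,0],[0.4,0,0,-3,0,0,0],[0.4,0,0,-3,0,0,0],[0.4,0,0,-1,0,0,0],[0.4,0,0,0,0,0,0]]'; python3 -m handwheel '[[0.4,-1,3,0,0,0,0],[0.4,-1,3,0,0,0,0],[0.4,-1,3,0,0,0,0],[0.4,-1,3,0,0,0,0],[0.4,-1,3,0,0,0,0],[0.4,-1,3,0,0,0,0],[0.4,-1,3,0,0,0,0],[0.4,0,0,0,0,0,0],[0.4,0,0,0,0,0,0]]'
python3 - <<'E'
from h import *
a=snapshot('scene');b=snapshot('top')
for q in('cover','red_cover'):
  for r in place_of(a,q): print(q,r['conf'],np.round(r['location'],1))
cv2.imwrite('pics/f.png',np.hstack([cv2.resize(a['image'][120:280,270:430],(400,400)),cv2.resize(b['image'][130:330,180:380],(400,400))])[:,:,::-1])
E
```

```text
time: 10.98
tool_pos: [561.6, 113.3, 95.4]
tcp_rot: [-180.0, 0.0, 6.9]
ft_force: [0.7, -0.7, 1.1]
finger_gap: 59.3
grip_force: 0.0
time: 11.65
tool_pos: [564.0, 113.6, 236.0]
tcp_rot: [180.0, -0.5, 6.9]
ft_force: [0.5, -0.0, 0.8]
finger_gap: 59.7
grip_force: 0.0
time: 12.4
tool_pos: [516.3, -104.9, 229.3]
tcp_rot: [-180.0, 0.1, 6.7]
ft_force: [-0.8, 0.5, -0.2]
finger_gap: 59.8
grip_force: 0.0
cover 0.86 [384.6 -47.9   1.4]
cover 0.77 [559.  114.7  50.5]
red_cover 0.58 [ 656.4 -230.     1.9]
red_cover 0.57 [560.7 118.5  50.8]
```

View pics/f.png

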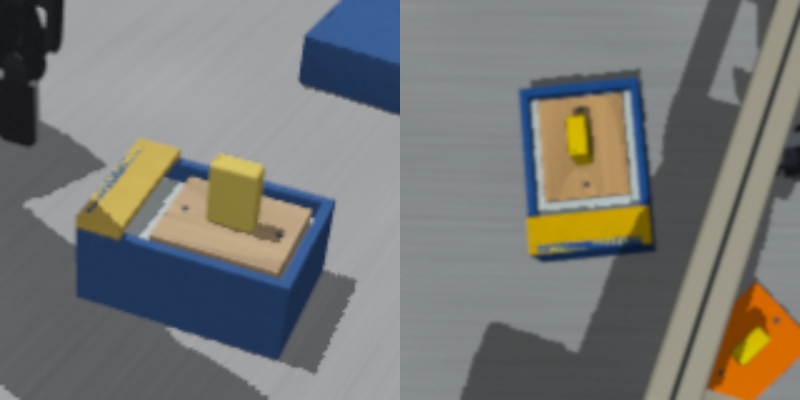

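The cover lies flat in the pocket at about (559, 115, 50.5), box x about 17, with its tongue under the lip. The red cover is unmoved.

```bash
python3 -c "from bench import hand_in; print(hand_in())"
```

```text
the job is handed in; nothing more can be done
None
```

I handed the job in at about 12.5 s: the yellow-gripped cover lies flat in the blue box's pocket with its tongue under the lip, the gripper has let go and is clear, and the red-gripped cover is where it was.

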